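# Reset the peak pointer and hold the cold chest's sprung lid below balance

### The arm

A 6-joint arm with a two-finger parallel gripper is mounted at the origin on a cart in front of the work surface, level with it; the furniture and walls round the work are solid. World frame = base frame: x ahead of the robot, y to its left, z up, the work surface at z = 0. Lengths are in m, angles in rad, forces in N, time in s.
With the tool pointing down it reaches from about 0.35 to 0.925 m from the base axis. Payload 6.4 kg.
Tool frame: the origin (TCP) lies on the centre line of the jaws, within the pads' length; the fingertips stand 17 mm ahead of it and the grasp point (between the pads) lies 2 mm behind it (arm.tip_extent is the distance from the TCP to the fingertips, in m); y points along the fingers, x is the direction in which the jaws open and shut, and the axes are right-handed (so a half turn about y gives the same grasp; the last joint's range is limited). The gripper opens to 94 mm and grips with 3 to 60 N. Pads are 16 mm wide; open, the fingers measure 119 mm over their backs; the gripper's body (75 mm by 177 mm) begins 78 mm behind the grasp point.
Start: joints at [-1.325, 0.245, 1.558, -0, 1.339, -0.174], TCP at [0.265, -0.594, 0.222] pointing down, gripper open.
Joint ranges: [-3.13, 3.13], [-1.02, 2.26], [0.13, 2.54], [-0.95, 4.09], [0.21, 2.88], [-2.74, 2.74]. Speed limits (rad/s): [2.57, 2.57, 3.14, 3.14, 3.14, 3.14].

### API

Orientations are given as [roll, pitch, yaw] about the fixed x, y, z axes, in that order (R = Rz(yaw) Ry(pitch) Rx(roll)).
In Python, from plant import arm gives the robot as it stands.
- The arm moves only by the tool jog_arm, never from a script. Its arguments are lists of equal length, an entry for each row: "translation": the shift along the tool's x, y, z in m, a list of three; "twist": the turn about the tool's y in degrees; "hand": the finger opening in m, from 0 to 0.094. A call has exactly 8 rows; each row is the pose to reach, as a shift and turn from the pose measured when the call began, along the tool's axes at that moment; what a row does not reach only later rows make up. A row lasts 1/8 s, in which the tool goes at most 62.5 mm and 10.7 degrees, less where a joint would pass 70% of its speed; a pose out of reach is approached as far as the arm can. A call with a gripper value outside its range is refused whole. The fingers move at their own pace and stop on an object; the grip force is fixed at half the most. Time passes only in rows, so rows that repeat a pose let the fingers close, or fill a call up. It gives the time, the measured TCP pose, the force and the opening at its end, in the units of the state.
- arm.state(): the state, without advancing time (a new reading comes with each control period).
- arm.read_camera(name): name is "scene" or "top"; returns a dict with "image" (384x512x3 uint8, red, green, blue), "fx", "fy", "cx", "cy" (pixels), "dist" ([k1, k2, p1, p2, k3] as OpenCV has them; the pictures are not rectified), "view" (4x4, takes a point from world to camera coordinates). Camera axes: x right, y down, z forward; pixel columns grow to the right and rows downward; lengths in m; the calibration is good to about 2 mm. A picture is of the moment at which its call begins. There is no depth.
- arm.close_job(): hands the job in, once; it reports no verdict.
Trained networks look in a picture, given as the dict that the camera call returned (one of the last four; its "shot" number tells which), for a name from the list of things; names that differ only in an ending like _2 or _b are one class to them, and where a whole thing is asked for, a point or a joint stands for the part that bears it (a point fixed in the world has none). Each returns a list of dicts, best first, with "score" (0 to 1); they miss things now and then, are a little off and sometimes report something else, mostly with a low value. They report only what shows in the picture. A call takes as long as a camera call.
- arm.spot_in(picture, thing): "xyz" ([x, y, z] in m, in the coordinates of the camera as it stood for that picture, good to about 4 mm: the middle of the surface that is visible of it).
- arm.silhouettes(picture, thing): "pixels" (384x512 bool, what is visible of it).
The state is a dict: "time_s": time; "joint_pos": joint angles; "qvel": joint speeds; "joint_efforts": joint torques, N m; "ee_pos": TCP position; "tcp_rot": TCP orientation; "ft_force": force on the tool from outside, world axes, zero at the start; "wrist_torque": the same for the moment, N m; "opening": finger opening in m.
Only numpy, scipy, OpenCV 4.12 (cv2) and the standard library are available. Lean on these libraries where they do the work, as an engineer would, in place of code of your own. Each camera call takes 0.05 s, during which the arm holds its last target.

### The job

Make the opening check of the vaccine cold chest. With its lid still shut, turn the knob of the peak-temperature dial back to its zero stop, so that the dial will show any warming while the chest is open; then take the lid by its bar and lift it past its balance point, to prove that the spring still carries it, without letting it fly up to its open stop or drop. Ease it back to just below the balance point and finish while still holding it there, so that the stock can be counted through the gap and the lid will close by itself when let go; leave the other things on the worktop where they are.

Things in the scene. Friction and masses are not known exactly. Their poses are not given: they have to be found in the camera images.
- cold_chest: bench-top cold chest, fixed, 200 mm deep, 340 mm wide; origin under its centre, x to its back, y to its left, z up. Left: white well under the lid (225 mm wide). Right: grey housing, top at 150 mm, level with the shut lid, with the round dial on it (90 mm wide, top at 160 mm); the knob's axis is 28 mm in front and 114 mm right of the centre
- peak_knob (a joint): angle of the reset knob of the peak-temperature dial, rad; 0 = pointer against the zero stop pin, at most 4.5. Grows clockwise seen from above, so a reset turns it anticlockwise by its reading. Starts between 0.6 and 2.6; stiff (0.05 N m), stays where it is left
- knob_grip (a point): grip point on the knob's vertical axis, 183 mm above the worktop. Black bar 46 mm long, 12 mm thick, 30 mm high (12 mm of it above this point, 18 below). Frame turns with the knob: x along the bar to its pointer end, y across, z up. At zero the bar points to the chest's front left, 135 degrees anticlockwise (from above) from the chest's x axis
- chest_lid (a joint): lid angle, rad; 0 = shut, 1.25 = open stop. Its weight closes it, a nearly constant torsion spring in the hinge lifts it; they balance at 0.80 (46 degrees): let go below that it falls shut, above it springs up to the stop. At the bar it needs 1 N upward when shut, less up to balance, and 0.5 N holding back at 1.0
- lid_hinge (a point): middle of the lid's hinge line at the chest's back, 134 mm above the worktop, 94 mm behind and 57.5 mm left of the chest's centre. Frame fixed to the chest: x to its back, y along the hinge to its left, z up
- lid_handle (a point): middle of the lid's bar: steel rod 12 mm thick, 116 mm long along y, on an arm at each end, 39 mm clear in front of the lid's front edge. Frame turns with the lid. Bar axis 239 mm from the hinge line; when shut 4 mm higher than it, 138 mm over the worktop; it rises on a circle about the hinge. Fingers can straddle it from above; it may turn in them. Lid 20 mm thick
- syringe_pack_a: wrapped syringe, 150 x 60 x 26 mm, loose, lying in front of the chest; origin under its centre. Not to be disturbed
- syringe_pack_b: another wrapped syringe, same size, lying beside it; origin under its centre. Not to be disturbed
- vial_green: glass vial 25 mm in diameter, 58 mm high, standing near the chest's right front corner, loose; origin under its centre. Not to be disturbed
- vial_brown: brown glass vial of the same size standing next to it, loose; origin under its centre. Not to be disturbed
- plaster_roll: plaster roll 50 mm in diameter, 25 mm high, near the chest's left front corner, loose; origin under its centre. Not to be disturbed

How it is judged:
By the outcome, as a careful person would: the job done as asked, in the order asked, and still so for the second after the job is handed in, while the arm keeps its last pose, push and grip.
It also fails if it takes over 58 s, if anything falls off the work surface, if the arm or the gripper's body presses on something with over 40 N, if the wrist force passes 120 N, or if a joint passes its speed limit or range.

## Working session

There is one attempt and no reset: what is moved stays moved. The work goes in short steps, Python scripts to look and compute and a tool call to move; the robot and the scene stay as the last step left them, time stands still between calls to the robot, and variables do not carry over. Pictures are saved under pics/ and viewed, and the job is handed in when it is done.

Besides the shell and the picture viewer there is one more tool, called after "Call:" as name(argument=value, ...) on one line, values as JSON. jog_arm: Moves the arm, as the interface text tells. Its arguments: {"type":"object","properties":{"translation":{"type":"array","items":{"type":"array","items":{"type":"number"}}},"twist":{"type":"array","items":{"type":"number"}},"hand":{"type":"array","items":{"type":"number"}}},"required":["translation","twist","hand"]}

```bash
ls; mkdir -p pics; cat > h.py <<'E'
import numpy as np, cv2
from plant import arm
def cam(n):
    p=arm.read_camera(n); return p
def save(p,f,s=1): cv2.imwrite('pics/'+f,cv2.resize(p['image'][:,:,::-1],None,fx=s,fy=s))
def w(p,xyz):
    V=np.array(p['view']); return (np.linalg.inv(V)@np.r_[xyz,1])[:3]
def K(p): return np.array([[p['fx'],0,p['cx']],[0,p['fy'],p['cy']],[0,0,1.]])
def proj(p,X):
    V=np.array(p['view']); X=np.atleast_2d(X)
    return cv2.projectPoints(np.array(X,float),cv2.Rodrigues(V[:3,:3])[0],V[:3,3],K(p),np.array(p['dist'],float))[0][:,0]
def onz(p,uv,z):
    V=np.array(p['view']); q=cv2.undistortPoints(np.array(uv,float).reshape(-1,1,2),K(p),np.array(p['dist'],float))[:,0]
    d=np.c_[q,np.ones(len(q))]@V[:3,:3]; c=-V[:3,:3].T@V[:3,3]
    return c+d*((z-c[2])/d[:,2])[:,None]
E
python3 - <<'E'
from h import *
print(arm.state())
for n in ['scene','top']:
    p=cam(n); save(p,n+'0.png',1.5); V=np.array(p['view']); print(n,'campos',-V[:3,:3].T@V[:3,3])
    for t in ['cold_chest','peak_knob','knob_grip','chest_lid','lid_handle','syringe_pack_a','vial_green','vial_brown','plaster_roll']:
        print(t,[(round(d['score'],2),w(p,d['xyz']).round(3)) for d in arm.spot_in(p,t)])
E
```

```text
pics
{'time_s': 0.0, 'joint_pos': array([-1.32508510e+00,  2.45792211e-01,  1.55900395e+00,  1.55213343e-05,
        1.33868712e+00, -1.74106426e-01]), 'qvel': array([-0.00091825,  0.0008998 ,  0.00019741, -0.00072966, -0.00094965,
        0.0001372 ]), 'joint_efforts': array([ 3.44140972e-04, -4.15824330e+01, -3.14606917e+01,  6.84936368e-02,
        3.29576398e-02, -1.21918888e-04]), 'ee_pos': array([ 0.26480192, -0.59299786,  0.22136472]), 'tcp_rot': array([-1.57045395,  0.00185942, -1.15098195]), 'ft_force': array([-0.42627863, -0.48125981, -0.30375062]), 'wrist_torque': array([-0.03439488,  0.02272661,  0.04294364]), 'opening': 0.09411942911576045}
scene campos [-0.22065808 -0.52563026  0.57736747]
cold_chest [(0.6, array([ 0.552, -0.143,  0.129])), (0.23, array([ 0.603, -0.039,  0.151]))]
peak_knob [(0.62, array([ 0.554, -0.186,  0.182]))]
knob_grip [(0.7, array([ 0.605, -0.033,  0.15 ])), (0.63, array([ 0.555, -0.183,  0.176]))]
chest_lid [(0.67, array([ 0.445, -0.36 ,  0.034]))]
lid_handle [(0.76, array([ 0.602, -0.038,  0.15 ]))]
syringe_pack_a [(0.87, array([ 0.35 , -0.24 ,
[... 160 characters left out ...]
, 0.023]))]
top campos [ 0.43440591 -0.08643462  1.06895397]
cold_chest [(0.88, array([ 0.613, -0.079,  0.146]))]
peak_knob [(0.61, array([ 0.554, -0.182,  0.193]))]
knob_grip [(0.47, array([ 0.554, -0.179,  0.195]))]
chest_lid [(0.82, array([ 0.63 , -0.031,  0.152]))]
lid_handle [(0.98, array([ 0.632, -0.028,  0.15 ]))]
syringe_pack_a [(0.57, array([ 0.36 , -0.225,  0.005])), (0.55, array([ 0.369, -0.083,  0.023]))]
vial_green [(0.65, array([ 0.614, -0.078,  0.148])), (0.57, array([ 0.42 , -0.31 ,  0.055])), (0.35, array([ 0.451, -0.357,  0.041]))]
vial_brown [(0.6, array([ 0.451, -0.357,  0.04 ]))]
plaster_roll [(0.52, array([0.435, 0.16 , 0.025])), (0.21, array([ 0.615, -0.081,  0.148]))]
```

View pics/top0.png

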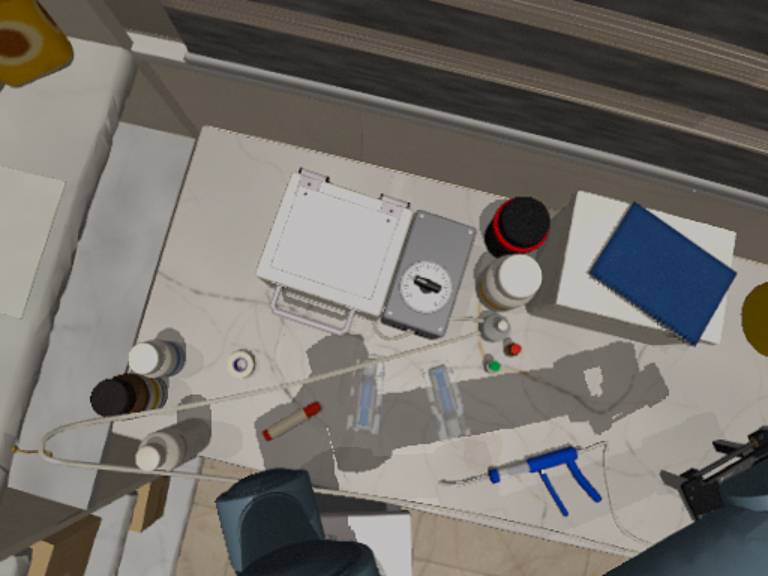

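View pics/scene0.png

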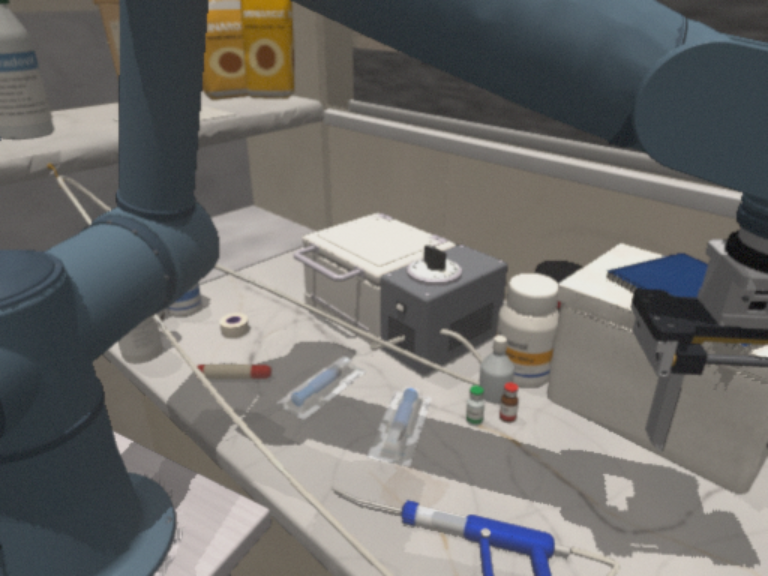

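```bash
python3 - <<'E'
from h import *
p=cam('top'); im=p['image'][:,:,::-1]
cv2.imwrite('pics/topz.png',cv2.resize(im[105:235,165:325],None,fx=4.6,fy=4.6,interpolation=cv2.INTER_CUBIC))
q=cam('scene'); im=q['image'][:,:,::-1]
cv2.imwrite('pics/scz.png',cv2.resize(im[130:260,190:350],None,fx=4.6,fy=4.6,interpolation=cv2.INTER_CUBIC))
for t in ['peak_knob','lid_handle','chest_lid']:
  for pp in (p,q):
    print(t,[(d['score'],d['pixels'].sum(),np.argwhere(d['pixels']).mean(0)[::-1]) for d in arm.silhouettes(pp,t)])
E
```

```text
peak_knob []
peak_knob [(0.5, np.int64(185), array([289.49189189, 172.16756757]))]
lid_handle [(0.55, np.int64(6980), array([221.84340974, 165.4726361 ]))]
lid_handle [(0.69, np.int64(2605), array([246.17120921, 164.36122841]))]
chest_lid [(0.63, np.int64(6568), array([222.38520097, 164.12865408]))]
chest_lid [(0.88, np.int64(2594), array([245.39629915, 164.33962992]))]
```

View pics/topz.png

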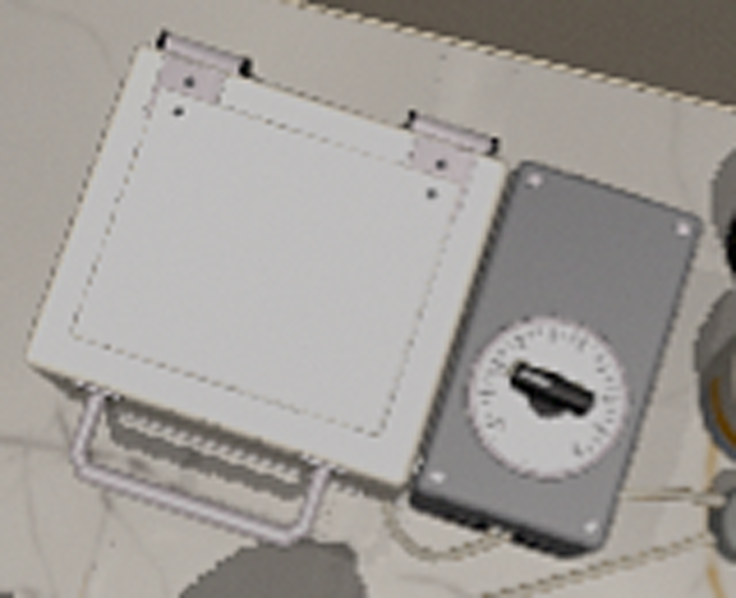

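View pics/scz.png

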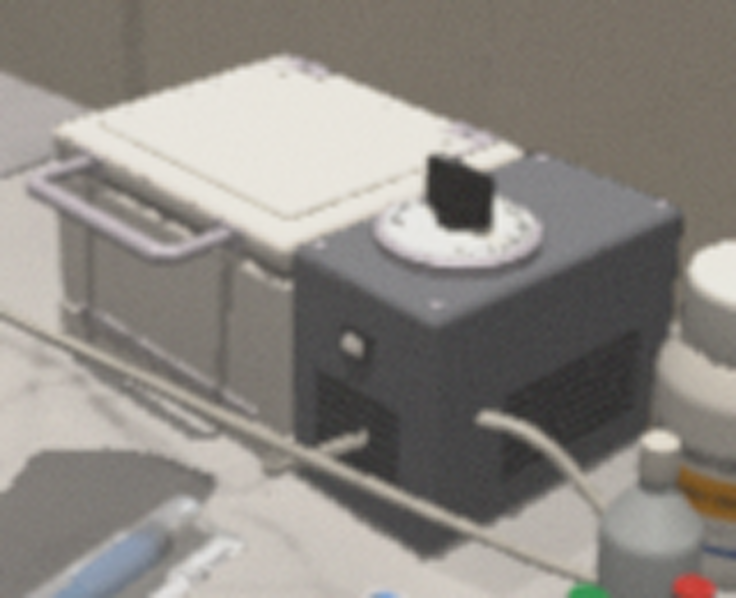

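```bash
cat > fit.py <<'E'
from h import *
from scipy.optimize import least_squares
p=cam('top');q=cam('scene')
T=lambda u,v:(165+u/4.6-.4,105+v/4.6-.4)
S=lambda u,v:(190+u/4.6-.4,130+v/4.6-.4)
obs=[(p,(-.1,.17,.14),T(30,362)),(p,(-.1,-.055,.14),T(408,492)),(p,(-.028,-.114,.16),T(549,398)),
(p,(.1,-.17,.15),T(702,220)),(p,(-.1,-.17,.15),T(603,548)),
(p,(-.145,.1155,.138),T(80,465)),(p,(-.145,-.0005,.138),T(293,537)),
(q,(-.145,.1155,.138),S(35,187)),(q,(-.145,-.0005,.138),S(165,252)),(q,(-.028,-.114,.16),S(458,232)),
(q,(-.1,-.17,.15),S(430,327)),(q,(.1,-.17,.15),S(680,218)),(q,(-.1,-.055,.15),S(295,258))]
def tw(v,X):
    c,s=np.cos(v[2]),np.sin(v[2]); X=np.atleast_2d(X); return np.c_[v[0]+c*X[:,0]-s*X[:,1],v[1]+s*X[:,0]+c*X[:,1],X[:,2]]
def res(v): return np.concatenate([(proj(c,tw(v,X))[0]-np.array(o)) for c,X,o in obs])
if __name__=='__main__':
    r=least_squares(res,[.62,-.08,-.2],loss='soft_l1'); v=r.x
    print(v,np.degrees(v[2])); print(res(v).reshape(-1,2).round(1))
    print('knob',tw(v,(-.028,-.114,.183)),'handle',tw(v,(-.145,.0575,.138)),'hinge',tw(v,(.094,.0575,.134)))
    a=onz(p,[T(515,375),T(590,402)],.195); print(a); d=a[0]-a[1]; ang=np.degrees(np.arctan2(d[1],d[0])); print('bar',ang,'mid',a.mean(0),'len',np.linalg.norm(d))
    print('zero dir',135+np.degrees(v[2]),'reading',np.radians(135+np.degrees(v[2])-ang))
    np.save('v.npy',v)
    for f,c in (('ft.png',p),('fs.png',q)):
        im=cv2.resize(c['image'][:,:,::-1],None,fx=1.5,fy=1.5)
        for X in [(-.145,.1155,.138),(-.145,-.0005,.138),(-.1,.17,.15),(-.1,-.055,.15),(.1,.17,.15),(.1,-.055,.15),(.1,-.17,.15),(-.1,-.17,.15),(-.028,-.114,.16),(-.028,-.114,.195)]:
            u=(proj(c,tw(v,X))[0]+.5)*1.5; cv2.circle(im,(int(u[0]),int(u[1])),3,(0,0,255),-1)
        cv2.imwrite('pics/'+f,im)
E
python3 fit.py
```

```text
[ 0.62325465 -0.08733281 -0.34792146] -19.934431005298197
[[-1.5 -0.4]
 [-0.6 -0.5]
 [ 0.3 -0.3]
 [ 2.2 -0.4]
 [ 0.4  1.6]
 [ 1.7  0.7]
 [-1.6 -0.3]
 [ 0.2  0.6]
 [-2.4  1.3]
 [-0.2 -0.5]
 [ 0.8  0.3]
 [ 2.4 -1.2]
 [-2.8 -2.1]]
knob [[ 0.55806463 -0.18495587  0.183     ]] handle [[0.50654686 0.01615895 0.138     ]] hinge [[ 0.7312268 -0.0653268  0.134    ]]
[[ 0.56525959 -0.1629099   0.195     ]
 [ 0.55013389 -0.20199374  0.195     ]]
bar 68.84323069161385 mid [ 0.55769674 -0.18245182  0.195     ] len 0.04190863118346218
zero dir 115.0655689947018 reading 0.8067319913595734
```

```bash
cat >> h.py <<'E'
from scipy.spatial.transform import Rotation as Ro
def go(pos,yawdeg=None):
    s=arm.state(); R=Ro.from_euler('xyz',s['tcp_rot']).as_matrix()
    d=R.T@(np.array(pos)-s['ee_pos']); yaw=np.degrees(np.arctan2(R[1,0],R[0,0]))
    tw=None if yawdeg is None else -((yawdeg-yaw+180)%360-180)
    print('t',round(s['time_s'],2),'pos',s['ee_pos'].round(4),'yaw',yaw.round(2),'y',R[:,1].round(3),'shift',d.round(4),'twist',tw,'F',s['ft_force'].round(2),'open',round(s['opening'],4))
E
python3 - <<'E'
from h import *
go((.265,-.593,.34)); go((.5575,-.184,.34),-21.2); go((.5575,-.184,.25),-21.2)
p=cam('top');q=cam('scene')
# heights: book/box & bottle corners
from scipy.optimize import least_squares
for a,b in [((635,205),(683,255)),((515,258),(533,278))]:
    r=least_squares(lambda X:np.r_[proj(p,X)[0]-np.array(a)/1.5,proj(q,X)[0]-np.array(b)/1.5],[.6,-.3,.1]);print(r.x,r.cost)
E
```

```text
t 1.5 pos [ 0.2649 -0.5936  0.2225] yaw -65.95 y [-0.  0. -1.] shift [-0.0005 -0.1175  0.0003] twist None F [-0.09  0.03  0.73] open 0.0938
t 1.5 pos [ 0.2649 -0.5936  0.2225] yaw -65.95 y [-0.  0. -1.] shift [-0.2547 -0.1175  0.4341] twist -44.7455115884967 F [-0.09  0.03  0.73] open 0.0938
t 1.5 pos [ 0.2649 -0.5936  0.2225] yaw -65.95 y [-0.  0. -1.] shift [-0.2547 -0.0275  0.4341] twist -44.7455115884967 F [-0.09  0.03  0.73] open 0.0938
[ 0.6797281  -0.53187848  0.21453348] 0.055523688968940464
[ 0.60293345 -0.33689114  0.16207951] 0.08951484694813977
```

View pics/ft.png

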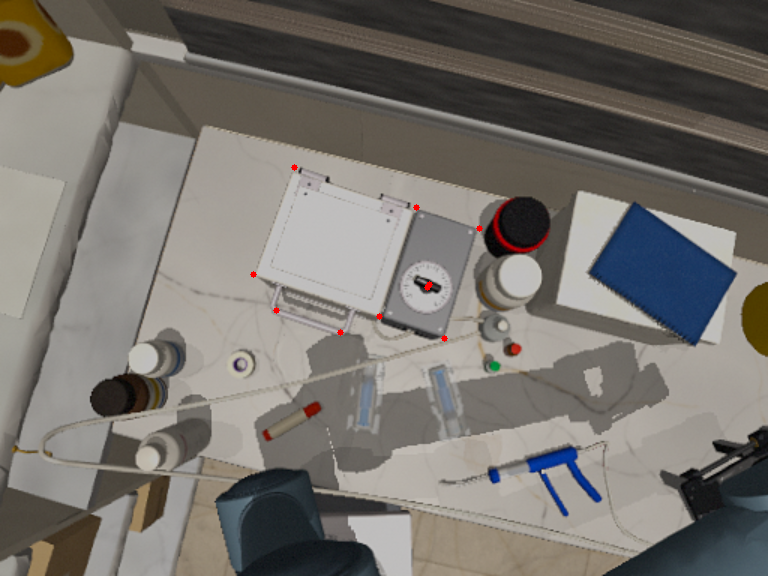

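Call:
jog_arm(translation=[[0,-0.06,0],[0,-0.1175,0],[-0.03,-0.1175,0.05],[-0.06,-0.1175,0.1],[-0.09,-0.1175,0.155],[-0.12,-0.1175,0.205],[-0.15,-0.1175,0.255],[-0.18,-0.1175,0.305]], twist=[0,0,-6,-12,-18,-24,-30,-36], hand=[0.06,0.06,0.06,0.06,0.06,0.06,0.06,0.06])

```text
time_s: 2.6
ee_pos: [0.4709, -0.3032, 0.3402]
tcp_rot: [-1.571, -0.001, -0.519]
ft_force: [1.1, -0.4, 1.4]
opening: 0.0599
```

```bash
python3 -c "
from h import *
go((.5575,-.184,.26),-21.2)"
```

```text
t 2.6 pos [ 0.4709 -0.3032  0.3402] yaw -29.76 y [ 0.001 -0.    -1.   ] shift [0.0159 0.0802 0.1465] twist -8.557661113249253 F [ 1.11 -0.44  1.42] open 0.0599
```

Call:
jog_arm(translation=[[0.004,0,0.04],[0.008,0,0.08],[0.012,0.02,0.12],[0.016,0.05,0.1465],[0.016,0.08,0.1465],[0.016,0.08,0.1465],[0.016,0.08,0.1465],[0.016,0.08,0.1465]], twist=[-3,-6,-8.5,-8.5,-8.5,-8.5,-8.5,-8.5], hand=[0.06,0.06,0.06,0.06,0.06,0.06,0.06,0.06])

```text
time_s: 3.6
ee_pos: [0.5582, -0.1847, 0.2622]
tcp_rot: [-1.571, -0.004, -0.372]
ft_force: [-1.1, 0.0, -0.5]
opening: 0.0602
```

```bash
python3 -c "
from h import *
go((.5575,-.184,.183),-21.2)
for n,(a,b,c,d) in {'top':(160,260,230,330),'scene':(120,220,230,350)}.items():
    p=cam(n); cv2.imwrite('pics/k_%s.png'%n,cv2.resize(p['image'][a:b,c:d,::-1],None,fx=5,fy=5,interpolation=cv2.INTER_CUBIC))
"
```

```text
t 3.6 pos [ 0.5582 -0.1847  0.2622] yaw -21.29 y [ 0.003 -0.002 -1.   ] shift [-0.0012  0.0792  0.0005] twist -0.09125443534722422 F [-1.05  0.02 -0.48] open 0.0602
```

View pics/k_scene.png

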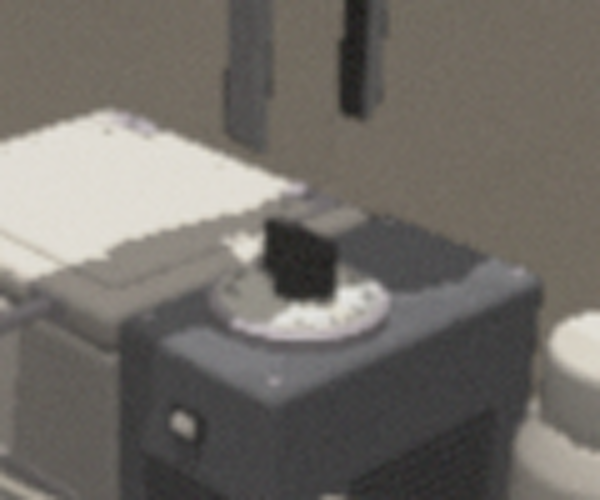

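Call:
jog_arm(translation=[[-0.001,0.025,0],[-0.001,0.05,0],[-0.001,0.07,0],[-0.001,0.078,0],[-0.001,0.078,0],[-0.001,0.078,0],[-0.001,0.078,0],[-0.001,0.078,0]], twist=[0,0,0,0,0,0,0,0], hand=[0.06,0.06,0.06,0.06,0.06,0.04,0.025,0.02])

```text
time_s: 4.7
ee_pos: [0.5575, -0.1844, 0.1842]
tcp_rot: [-1.571, -0.004, -0.372]
ft_force: [-1.1, -0.5, 0.1]
opening: 0.0335
```

```bash
python3 -c "
from h import *
go((.5575,-.184,.183),-21.2)
for n,(a,b,c,d) in {'top':(160,260,230,330),'scene':(120,220,230,350)}.items():
    p=cam(n); cv2.imwrite('pics/k2_%s.png'%n,cv2.resize(p['image'][a:b,c:d,::-1],None,fx=5,fy=5,interpolation=cv2.INTER_CUBIC))
"
```

```text
t 4.7 pos [ 0.5575 -0.1844  0.1842] yaw -21.29 y [ 0.003 -0.002 -1.   ] shift [-0.0002  0.0012  0.0004] twist -0.08691404908137201 F [-1.1  -0.47  0.1 ] open 0.0335
```

View pics/k2_scene.png

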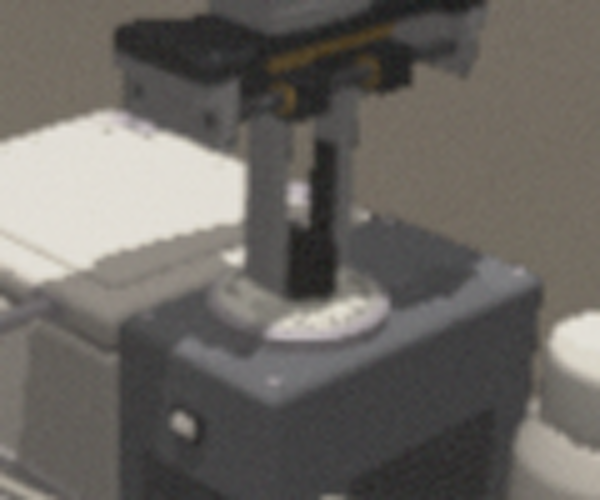

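Straddles the bar well. Close.

Call:
jog_arm(translation=[[0,0,0],[0,0,0],[0,0,0],[0,0,0],[0,0,0],[0,0,0],[0,0,0],[0,0,0]], twist=[0,0,0,0,0,0,0,0], hand=[0.02,0.015,0.01,0.005,0,0,0,0])

```text
time_s: 5.8
ee_pos: [0.5596, -0.185, 0.1841]
tcp_rot: [-1.571, -0.01, -0.372]
ft_force: [11.1, -2.1, -5.9]
opening: 0.0117
```

Call:
jog_arm(translation=[[0,0,0],[0,0,0],[0,0,0],[0,0,0],[0,0,0],[0,0,0],[0,0,0],[0,0,0]], twist=[0,-5,-10,-16,-22,-28,-34,-40], hand=[0,0,0,0,0,0,0,0])

```text
time_s: 6.8
ee_pos: [0.56, -0.185, 0.1841]
tcp_rot: [-1.578, -0.009, 0.329]
ft_force: [4.8, 0.1, -1.4]
opening: 0.0116
```

```bash
python3 -c "
from h import *
go((.5596,-.185,.183),25.1); print(arm.state()['wrist_torque'])"
```

```text
t 6.8 pos [ 0.56   -0.185   0.1841] yaw 18.87 y [ 0.011 -0.004 -1.   ] shift [-0.0004  0.0011  0.0002] twist -6.2305113373326435 F [ 4.76  0.05 -1.42] open 0.0116
[-0.03462417 -0.54449916 -0.11303637]
```

Continue past the estimated stop, watching torque.

Call:
jog_arm(translation=[[0,0,0],[0,0,0],[0,0,0],[0,0,0],[0,0,0],[0,0,0],[0,0,0],[0,0,0]], twist=[-2,-4,-6,-8,-9,-9,-9,-9], hand=[0,0,0,0,0,0,0,0])

```text
time_s: 7.8
ee_pos: [0.5602, -0.185, 0.1841]
tcp_rot: [-1.579, -0.008, 0.486]
ft_force: [3.1, -0.5, -1.9]
opening: 0.0118
```

```bash
python3 -c "
from h import *
go((.5596,-.185,.183),25.1); print(arm.state()['wrist_torque'])"
```

```text
t 7.8 pos [ 0.5602 -0.185   0.1841] yaw 27.86 y [ 0.011 -0.004 -1.   ] shift [-0.0005  0.0011  0.0003] twist 2.7550096760635654 F [ 3.07 -0.54 -1.9 ] open 0.0118
[ 0.02609675 -0.54602003 -0.49032819]
```

Call:
jog_arm(translation=[[0,0,0],[0,0,0],[0,0,0],[0,0,0],[0,0,0],[0,0,0],[0,0,0],[0,0,0]], twist=[-1,-2,-3,-3,-3,-3,-3,-3], hand=[0,0,0,0,0,0,0,0])

```text
time_s: 8.8
ee_pos: [0.5602, -0.185, 0.1841]
tcp_rot: [-1.58, -0.008, 0.539]
ft_force: [2.6, -0.5, -0.5]
opening: 0.0122
```

```bash
python3 -c "
from h import *
go((.5596,-.185,.183),25.1); print(arm.state()['wrist_torque'])"
```

```text
t 8.8 pos [ 0.5602 -0.185   0.1841] yaw 30.86 y [ 0.011 -0.004 -1.   ] shift [-0.0005  0.0011  0.0003] twist 5.756631509445668 F [ 2.63 -0.54 -0.5 ] open 0.0122
[-0.00665485 -0.53162368 -0.68356652]
```

Call:
jog_arm(translation=[[0,0,0],[0,0,0],[0,0,0],[0,-0.001,0],[0,-0.02,0],[0,-0.04,0],[0,-0.06,0],[0,-0.08,0]], twist=[0,0,0,0,0,0,0,0], hand=[0.04,0.04,0.04,0.04,0.04,0.04,0.04,0.04])

```text
time_s: 9.8
ee_pos: [0.5595, -0.1848, 0.2663]
tcp_rot: [-1.581, -0.009, 0.539]
ft_force: [-0.7, -0.3, -0.2]
opening: 0.04
```

```bash
python3 -c "
from h import *
go((.505,.016,.24),-20)
for n,(a,b,c,d) in {'top':(105,235,165,325),'scene':(120,220,190,310)}.items():
    p=cam(n); cv2.imwrite('pics/k3_%s.png'%n,cv2.resize(p['image'][a:b,c:d,::-1],None,fx=4.6,fy=4.6,interpolation=cv2.INTER_CUBIC))
"
```

```text
t 9.8 pos [ 0.5595 -0.1848  0.2663] yaw 30.86 y [ 0.013 -0.004 -1.   ] shift [0.056  0.0247 0.2006] twist 50.85901711152337 F [-0.67 -0.35 -0.2 ] open 0.04
```

View pics/k3_scene.png

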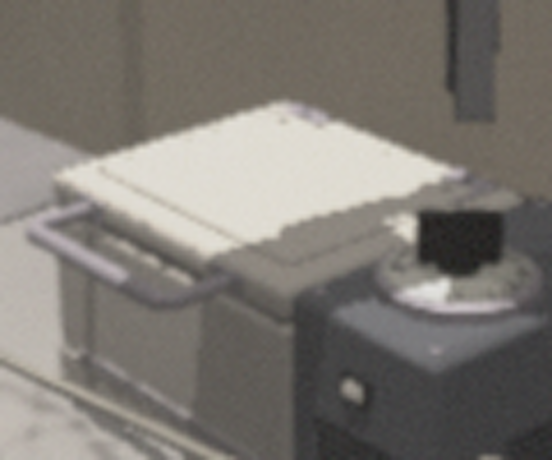

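View pics/k3_top.png

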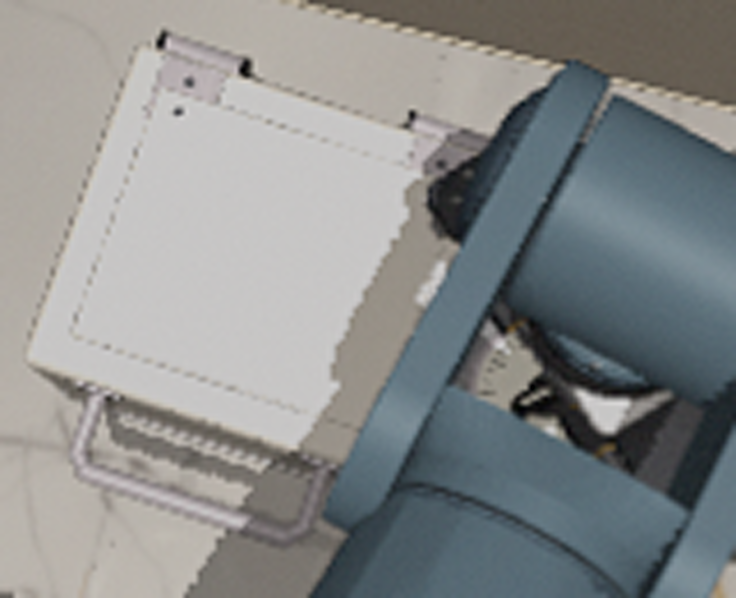

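Call:
jog_arm(translation=[[0.009,0,0.033],[0.018,0.005,0.067],[0.028,0.01,0.1],[0.037,0.015,0.133],[0.047,0.02,0.167],[0.057,0.025,0.2],[0.057,0.025,0.2],[0.057,0.025,0.2]], twist=[8.5,17,25.5,34,42.5,51,51,51], hand=[0.045,0.045,0.045,0.045,0.045,0.045,0.045,0.045])

```text
time_s: 10.9
ee_pos: [0.5076, 0.0147, 0.2408]
tcp_rot: [-1.572, -0.018, -0.35]
ft_force: [-0.1, -1.1, 0.2]
opening: 0.0451
```

```bash
python3 -c "
from h import *
go((.507,.016,.138),-20)
for n,(a,b,c,d) in {'top':(105,235,165,325),'scene':(120,250,190,350)}.items():
    p=cam(n); cv2.imwrite('pics/k4_%s.png'%n,cv2.resize(p['image'][a:b,c:d,::-1],None,fx=4.6,fy=4.6,interpolation=cv2.INTER_CUBIC))
"
```

```text
t 10.9 pos [0.5076 0.0147 0.2408] yaw -20.05 y [ 0.016 -0.007 -1.   ] shift [-0.0028  0.1027  0.0011] twist -0.054249399397491516 F [-0.12 -1.11  0.15] open 0.0451
```

View pics/k4_scene.png

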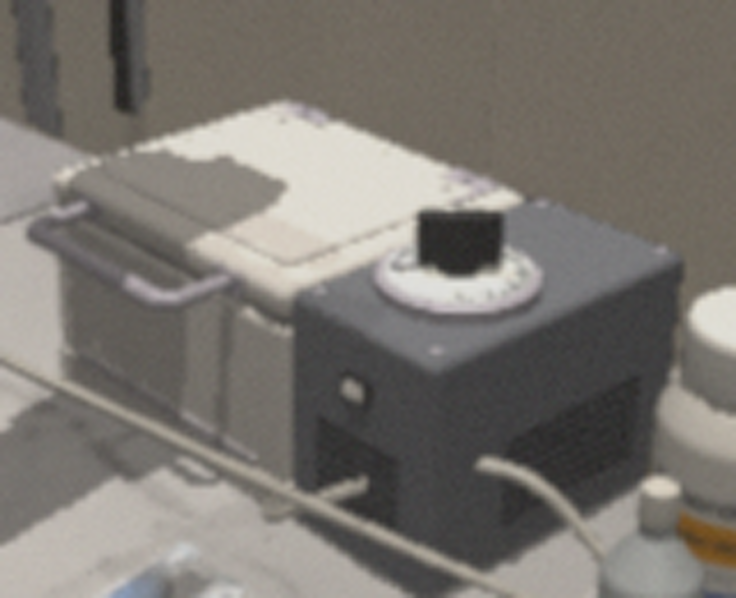

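View pics/k4_top.png

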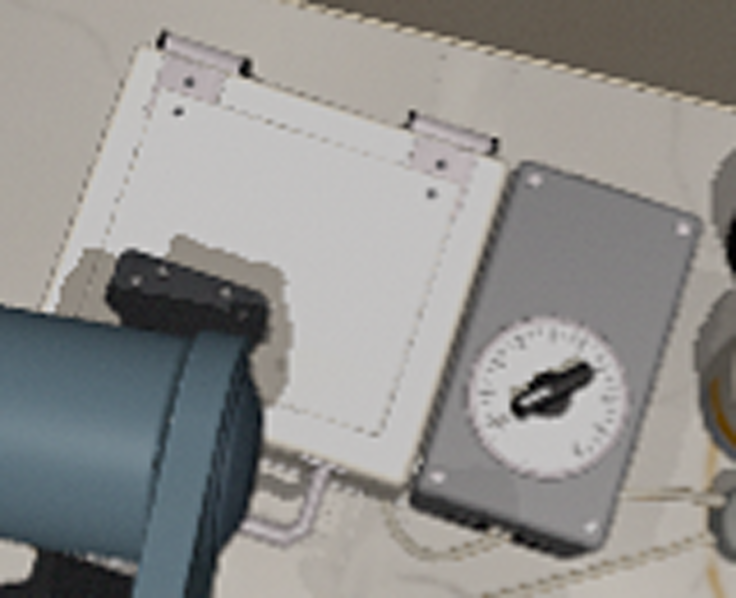

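```bash
python3 -c "
from h import *
from fit import T,tw
p=cam('top');v=np.load('v.npy')
a=onz(p,[T(513,408),T(592,370)],.195); d=a[0]-a[1]; print(a,np.degrees(np.arctan2(d[1],d[0])), 135+np.degrees(v[2]))
cv2.imwrite('pics/kz.png',cv2.resize(p['image'][170:212,262:306,::-1],None,fx=14,fy=14,interpolation=cv2.INTER_CUBIC))
o=lambda w:(int((w[0]-262+.5)*14),int((w[1]-170+.5)*14))
im=cv2.imread('pics/kz.png')
for s in (.02,.04):
  for z in (.195,.16):
    t=v[2]+np.radians(135); c=tw(v,(-.028,-.114,z))[0]+[.001,0,0]; cv2.circle(im,o(proj(p,c+s*np.array([np.cos(t),np.sin(t),0]))[0]),4,(0,0,255) if z>.17 else (255,0,0),-1)
cv2.imwrite('pics/kz.png',im)
"
```

```text
[[ 0.54777731 -0.16130725  0.195     ]
 [ 0.56712983 -0.20369377  0.195     ]] 114.54013345627925 115.0655689947018
```

View pics/kz.png

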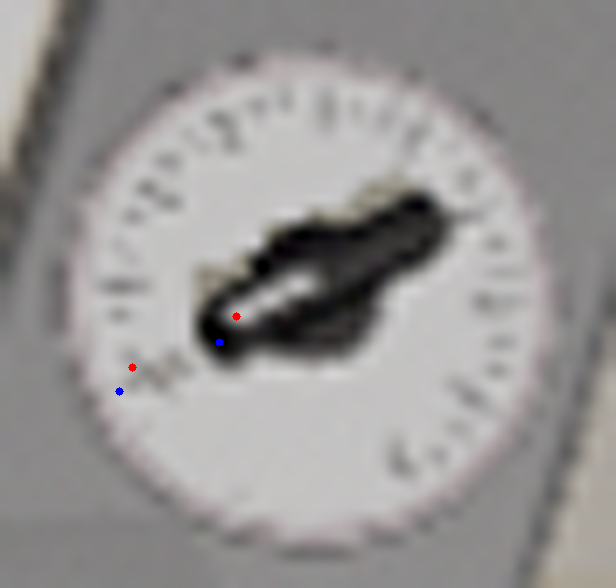

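Call:
jog_arm(translation=[[-0.002,0.03,0.001],[-0.002,0.06,0.001],[-0.002,0.085,0.001],[-0.002,0.1,0.001],[-0.002,0.105,0.001],[-0.002,0.105,0.001],[-0.002,0.105,0.001],[-0.002,0.105,0.001]], twist=[0,0,0,0,0,0,0,0], hand=[0.045,0.045,0.045,0.045,0.045,0.045,0.04,0.03])

```text
time_s: 12.15
ee_pos: [0.5084, 0.0154, 0.1367]
tcp_rot: [-1.571, -0.019, -0.352]
ft_force: [-0.4, 0.1, -0.1]
opening: 0.033
```

```bash
python3 -c "
from h import *
go((.507,.016,.136),-20)
for n,(a,b,c,d) in {'scene':(120,250,190,350)}.items():
    p=cam(n); cv2.imwrite('pics/k5_%s.png'%n,cv2.resize(p['image'][a:b,c:d,::-1],None,fx=4.6,fy=4.6,interpolation=cv2.INTER_CUBIC))
"
```

```text
t 12.15 pos [0.5084 0.0154 0.1367] yaw -20.18 y [ 0.018 -0.007 -1.   ] shift [-0.0015  0.0006  0.0001] twist -0.18229309135989524 F [-0.43  0.08 -0.07] open 0.033
```

View pics/k5_scene.png

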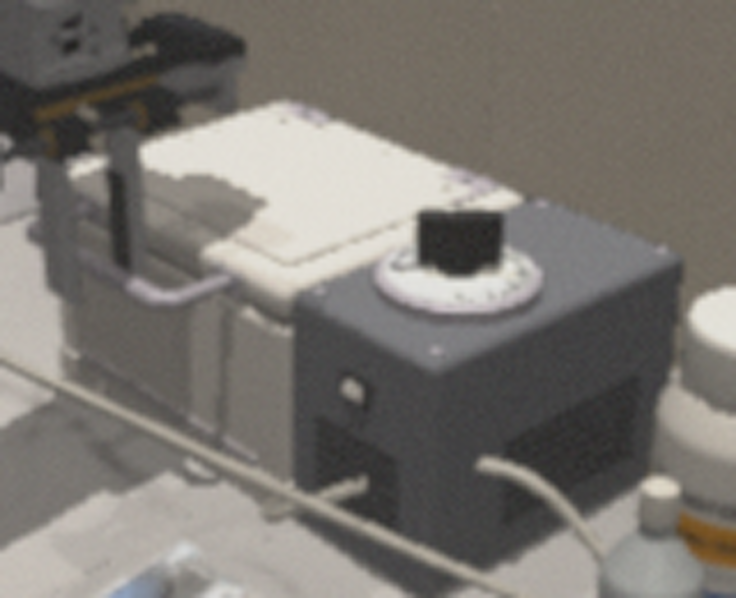

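Front finger in front of the bar, rear finger behind. Close.

Call:
jog_arm(translation=[[0,0,0],[0,0,0],[0,0,0],[0,0,0],[0,0,0],[0,0,0],[0,0,0],[0,0,0]], twist=[0,0,0,0,0,0,0,0], hand=[0.025,0.02,0.015,0.01,0.005,0,0,0])

```text
time_s: 13.2
ee_pos: [0.5068, 0.0159, 0.1361]
tcp_rot: [-1.572, -0.015, -0.352]
ft_force: [-4.5, 2.0, 3.3]
opening: 0.0111
```

```bash
python3 -c "
from h import *
go((.507,.016,.136),-20)
"
```

```text
t 13.2 pos [0.5068 0.0159 0.1361] yaw -20.16 y [ 0.014 -0.006 -1.   ] shift [0.0002 0.0001 0.0001] twist -0.16166540569651033 F [-4.46  2.02  3.3 ] open 0.0111
```

```bash
cat > arc.py <<'E'
from h import *
import sys
P0=np.array([.5068,.0159,.1361]); cy=np.radians(-20.0); R=.239; f0=np.arcsin(4/239)
ex=np.array([np.cos(cy),np.sin(cy),0]); ez=np.array([0,0,1])
H=P0+R*np.cos(f0)*ex-R*np.sin(f0)*ez
def B(t): return H-R*np.cos(t+f0)*ex+R*np.sin(t+f0)*ez
s=arm.state(); Rm=Ro.from_euler('xyz',s['tcp_rot']).as_matrix()
d=s['ee_pos']-H; print('t',s['time_s'],'theta now',np.arctan2(d@ez,-d@ex)-f0,'radius',np.hypot(d@ez,d@ex),'F',s['ft_force'].round(2),'open',s['opening'].round(4),'tq',s['wrist_torque'].round(2))
if len(sys.argv)>1:
    for t in np.array(sys.argv[1:],float): print(t,(Rm.T@(B(t)-s['ee_pos'])).round(4).tolist())
E
python3 arc.py .03 .07 .11 .15 .19 .23 .27 .31
```

```text
Traceback (most recent call last):
  File "arc.py", line 8, in <module>
    d=s['ee_pos']-H; print('t',s['time_s'],'theta now',np.arctan2(d@ez,-d@ex)-f0,'radius',np.hypot(d@ez,d@ex),'F',s['ft_force'].round(2),'open',s['opening'].round(4),'tq',s['wrist_torque'].round(2))
                                                                                                                                                ^^^^^^^^^^^^^^^^^^
AttributeError: 'float' object has no attribute 'round'
```

```bash
sed -i "s/s\['opening'\].round(4)/round(s['opening'],4)/" arc.py; python3 arc.py .03 .07 .11 .15 .19 .23 .27 .31
```

```text
t 13.2 theta now -0.00018545432667088635 radius 0.23902015231771317 F [-4.46  2.02  3.3 ] open 0.0111 tq [0.25 0.9  0.09]
0.03 [0.0004, -0.0072, -0.0]
0.07 [0.0011, -0.0167, -0.0]
0.11 [0.0023, -0.0262, -0.0001]
0.15 [0.0038, -0.0357, -0.0001]
0.19 [0.0057, -0.045, -0.0001]
0.23 [0.008, -0.0543, -0.0001]
0.27 [0.0107, -0.0635, -0.0001]
0.31 [0.0137, -0.0726, -0.0001]
```

Call:
jog_arm(translation=[[0.0004,-0.007,0],[0.001,-0.0165,0],[0.0023,-0.026,0],[0.0038,-0.0355,0],[0.0057,-0.045,0],[0.008,-0.0545,0],[0.0107,-0.0635,0],[0.0137,-0.0725,0]], twist=[0,0,0,0,0,0,0,0], hand=[0,0,0,0,0,0,0,0])

```text
time_s: 14.2
ee_pos: [0.5181, 0.0119, 0.209]
tcp_rot: [-1.572, -0.012, -0.352]
ft_force: [-3.9, 2.1, -0.9]
opening: 0.0111
```

```bash
python3 arc.py .33 .37 .41 .45 .49 .53 .57 .60; python3 -c "
from h import *
p=cam('scene'); cv2.imwrite('pics/k6.png',cv2.resize(p['image'][70:250,150:350,::-1],None,fx=3.3,fy=3.3,interpolation=cv2.INTER_CUBIC))
"
```

```text
t 14.2 theta now 0.31007097599433214 radius 0.23966191880459023 F [-3.93  2.14 -0.88] open 0.0111 tq [0.46 0.89 0.02]
0.33 [0.0023, -0.0043, -0.0001]
0.37 [0.0058, -0.0131, -0.0001]
0.41 [0.0097, -0.0219, -0.0001]
0.45 [0.0139, -0.0304, -0.0001]
0.49 [0.0185, -0.0388, -0.0001]
0.53 [0.0234, -0.047, -0.0001]
0.57 [0.0286, -0.055, -0.0001]
0.6 [0.0328, -0.0609, -0.0001]
```

View pics/k6.png

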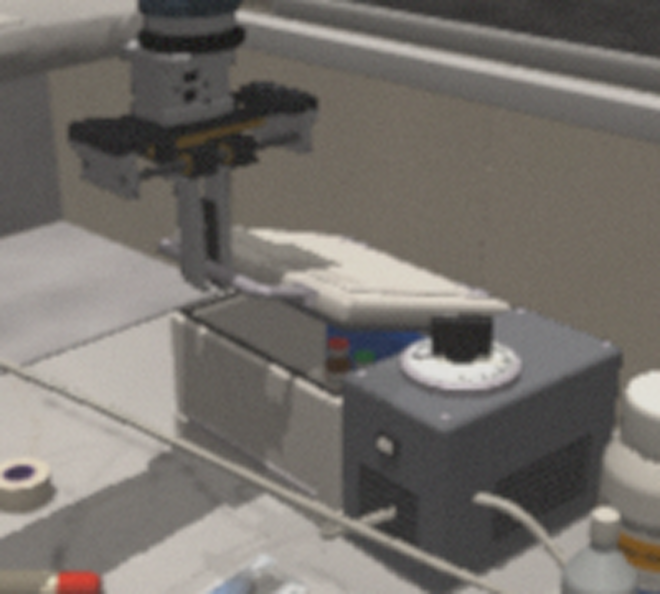

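Call:
jog_arm(translation=[[0.0023,-0.0045,0],[0.0058,-0.013,0],[0.0097,-0.022,0],[0.0139,-0.0305,0],[0.0185,-0.039,0],[0.0234,-0.047,0],[0.0286,-0.055,0],[0.0328,-0.061,0]], twist=[0,0,0,0,0,0,0,0], hand=[0,0,0,0,0,0,0,0])

```text
time_s: 15.25
ee_pos: [0.5479, 0.0014, 0.2733]
tcp_rot: [-1.571, -0.01, -0.351]
ft_force: [-8.8, 4.2, 5.2]
opening: 0.011
```

```bash
python3 arc.py .62 .66 .70 .74 .78 .82 .86 .90
```

```text
t 15.25 theta now 0.6090324670914674 radius 0.24107825070779204 F [-8.81  4.15  5.24] open 0.011 tq [0.77 1.79 0.02]
0.62 [0.0032, -0.0009, -0.0004]
0.66 [0.0092, -0.0084, -0.0004]
0.7 [0.0154, -0.0156, -0.0004]
0.74 [0.0219, -0.0227, -0.0004]
0.78 [0.0286, -0.0294, -0.0004]
0.82 [0.0357, -0.0359, -0.0004]
0.86 [0.0429, -0.0421, -0.0004]
0.9 [0.0505, -0.048, -0.0003]
```

```bash
sed -i 's/^def B(t): .*/R2=.2415\ndef B(t): return H-R2*np.cos(t+f0)*ex+R2*np.sin(t+f0)*ez/' arc.py; python3 arc.py .62 .65 .68 .71 .74 .77 .80 .83
```

```text
t 15.25 theta now 0.6090324670914674 radius 0.24107825070779204 F [-8.81  4.15  5.24] open 0.011 tq [0.77 1.79 0.02]
0.62 [0.0012, -0.0024, -0.0004]
0.65 [0.0057, -0.0081, -0.0004]
0.68 [0.0103, -0.0137, -0.0004]
0.71 [0.0151, -0.0191, -0.0004]
0.74 [0.0201, -0.0244, -0.0004]
0.77 [0.0252, -0.0295, -0.0004]
0.8 [0.0304, -0.0345, -0.0004]
0.83 [0.0358, -0.0394, -0.0004]
```

Call:
jog_arm(translation=[[0.001,-0.0025,0],[0.0055,-0.008,0],[0.0103,-0.0137,0],[0.015,-0.019,0],[0.02,-0.0245,0],[0.0252,-0.0295,0],[0.0304,-0.0345,0],[0.0358,-0.0394,0]], twist=[0,0,0,0,0,0,0,0], hand=[0,0,0,0,0,0,0,0])

```text
time_s: 16.25
ee_pos: [0.5812, -0.0104, 0.3145]
tcp_rot: [-1.57, -0.009, -0.351]
ft_force: [-6.4, 4.5, 5.5]
opening: 0.0108
```

```bash
python3 arc.py .84 .85 .86 .87 .88 .90 .92 .92;  python3 -c "
from h import *
p=cam('scene'); cv2.imwrite('pics/k7.png',cv2.resize(p['image'][50:250,150:350,::-1],None,fx=3,fy=3,interpolation=cv2.INTER_CUBIC))
"
```

```text
t 16.25 theta now 0.8337732172582952 radius 0.24265589726998477 F [-6.43  4.48  5.52] open 0.0108 tq [0.79 1.25 0.01]
0.84 [0.0019, -0.0001, -0.0007]
0.85 [0.0037, -0.0017, -0.0007]
0.86 [0.0056, -0.0032, -0.0007]
0.87 [0.0075, -0.0047, -0.0007]
0.88 [0.0094, -0.0062, -0.0007]
0.9 [0.0132, -0.0092, -0.0007]
0.92 [0.0171, -0.012, -0.0007]
0.92 [0.0171, -0.012, -0.0007]
```

View pics/k7.png

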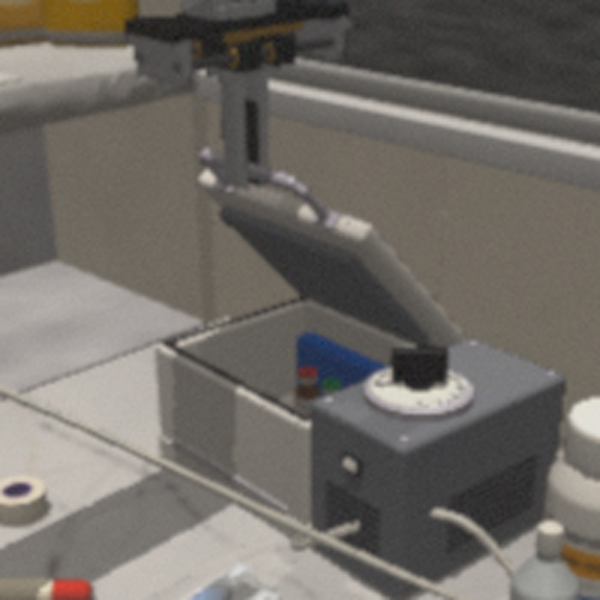

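```bash
sed -i 's/^R2=.*/R2=.2435/' arc.py; python3 arc.py .85 .87 .89 .91 .92 
```

```text
t 16.3 theta now 0.8388906882603013 radius 0.24272790851640938 F [-2.98  2.83  4.92] open 0.0111 tq [0.73 0.94 0.03]
0.85 [0.0016, -0.0023, -0.0007]
0.87 [0.0054, -0.0054, -0.0007]
0.89 [0.0092, -0.0084, -0.0007]
0.91 [0.0131, -0.0113, -0.0007]
0.92 [0.0151, -0.0127, -0.0007]
```

Call:
jog_arm(translation=[[0.0016,-0.0023,0],[0.0054,-0.0054,0],[0.0092,-0.0084,0],[0.0131,-0.0113,0],[0.015,-0.0127,0],[0.015,-0.0127,0],[0.015,-0.0127,0],[0.015,-0.0127,0]], twist=[0,0,0,0,0,0,0,0], hand=[0,0,0,0,0,0,0,0])

```text
time_s: 17.3
ee_pos: [0.596, -0.0156, 0.3281]
tcp_rot: [-1.57, -0.012, -0.351]
ft_force: [2.0, 3.3, -2.8]
opening: 0.0107
```

```bash
cat > ov.py <<'E'
from h import *
from fit import tw
import sys
v=np.load('v.npy'); f0=np.arcsin(4/239)
def L(X,t): # chest coords at shut -> opened by t
    X=np.atleast_2d(np.array(X,float)); dx=X[:,0]-.094; dz=X[:,2]-.134
    c,s=np.cos(t),np.sin(t); return np.c_[.094+c*dx+s*dz, X[:,1], .134-s*dx+c*dz]
pts=dict(bl=(-.145,.1155,.138),br=(-.145,-.0005,.138),fr=(-.1,-.055,.15),frb=(-.1,-.055,.13),fl=(-.1,.17,.15))
def draw(name,crop,k,f,ths):
    p=cam(name); a,b,c,d=crop
    im=cv2.resize(p['image'][a:b,c:d,::-1],None,fx=k,fy=k,interpolation=cv2.INTER_CUBIC)
    cols=[(0,0,255),(0,200,0),(255,0,0)]
    for t,col in zip(ths,cols):
        q={n:tuple(((proj(p,tw(v,L(X,t)))[0]+.5-[c,a])*k).astype(int)) for n,X in pts.items()}
        for i,j in [('bl','br'),('fr','fl'),('fr','frb')]: cv2.line(im,tuple(map(int,q[i])),tuple(map(int,q[j])),col,1)
    cv2.imwrite(f,im)
if __name__=='__main__':
    draw('scene',(60,210,180,330),4,'pics/'+sys.argv[1]+'.png',[float(x) for x in sys.argv[2:]])
E
python3 arc.py .9;  python3 ov.py o1 .82 .92 1.02
```

```text
t 17.3 theta now 0.9192182196082588 radius 0.24342248886968548 F [ 2.05  3.27 -2.79] open 0.0107 tq [ 0.61 -0.25  0.06]
0.9 [-0.0038, 0.0027, -0.0009]
```

View pics/o1.png

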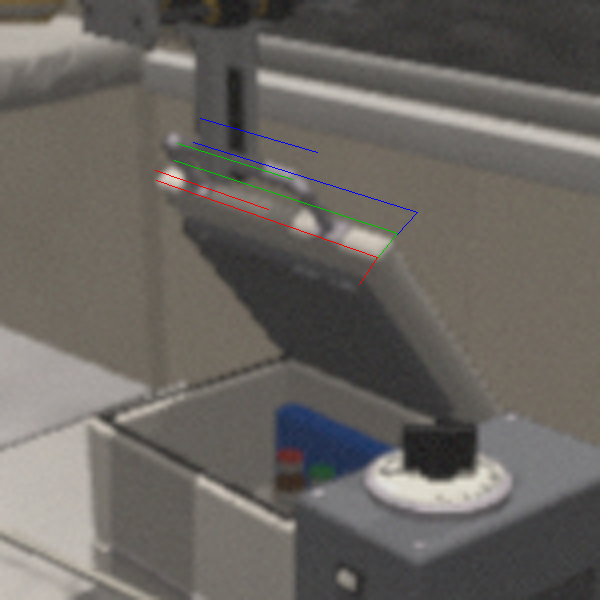

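```bash
sed -i 's/^R2=.*/R2=.2430/' arc.py; python3 arc.py .91 .89 .87 .85 .83 .81 .80 .79
```

```text
t 17.45 theta now 0.91919886672776 radius 0.2434358402618346 F [ 2.65  4.09 -2.88] open 0.0111 tq [ 0.68 -0.3   0.07]
0.91 [-0.0016, 0.0017, -0.0009]
0.89 [-0.0054, 0.0046, -0.0009]
0.87 [-0.0093, 0.0076, -0.0009]
0.85 [-0.013, 0.0106, -0.0009]
0.83 [-0.0168, 0.0138, -0.0009]
0.81 [-0.0204, 0.017, -0.0009]
0.8 [-0.0222, 0.0186, -0.0009]
0.79 [-0.024, 0.0203, -0.0009]
```

Call:
jog_arm(translation=[[-0.0016,0.0017,0],[-0.0054,0.0046,0],[-0.0093,0.0076,0],[-0.013,0.0106,0],[-0.0168,0.0138,0],[-0.0204,0.017,0],[-0.0222,0.0186,0],[-0.024,0.0203,0]], twist=[0,0,0,0,0,0,0,0], hand=[0,0,0,0,0,0,0,0])

```text
time_s: 18.45
ee_pos: [0.5737, -0.0077, 0.3074]
tcp_rot: [-1.57, -0.012, -0.351]
ft_force: [2.0, 0.5, 0.9]
opening: 0.0111
```

```bash
sed -i 's/^R2=.*/R2=.2425/' arc.py; python3 arc.py .78 .77 .76 .75 .74 .73
```

```text
t 18.45 theta now 0.789732726170735 radius 0.2428018309476226 F [2.04 0.48 0.87] open 0.0111 tq [ 0.03 -0.69  0.06]
0.78 [-0.0015, 0.0018, -0.0007]
0.77 [-0.0033, 0.0035, -0.0007]
0.76 [-0.005, 0.0052, -0.0007]
0.75 [-0.0067, 0.0069, -0.0007]
0.74 [-0.0084, 0.0087, -0.0007]
0.73 [-0.0101, 0.0104, -0.0007]
```

Call:
jog_arm(translation=[[-0.0015,0.0018,0],[-0.0033,0.0035,0],[-0.005,0.0052,0],[-0.0067,0.0069,0],[-0.0084,0.0087,0],[-0.0084,0.0087,0],[-0.0084,0.0087,0],[-0.0084,0.0087,0]], twist=[0,0,0,0,0,0,0,0], hand=[0,0,0,0,0,0,0,0])

```text
time_s: 19.45
ee_pos: [0.5659, -0.0049, 0.2985]
tcp_rot: [-1.57, -0.012, -0.351]
ft_force: [1.5, -0.2, -0.3]
opening: 0.0112
```

```bash
python3 arc.py .74;  python3 ov.py o2 .68 .74 .80; python3 -c "
from h import *
p=cam('top'); save(p,'end_top.png',1.5)"
```

```text
t 19.45 theta now 0.7398418804067852 radius 0.24239344015001746 F [ 1.53 -0.23 -0.26] open 0.0112 tq [-0.04 -0.56  0.13]
0.74 [-0.0, -0.0001, -0.0007]
```

View pics/o2.png

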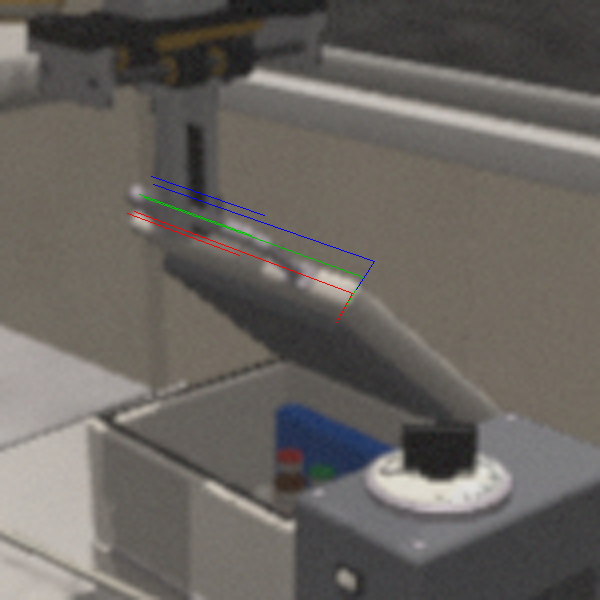

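View pics/end_top.png

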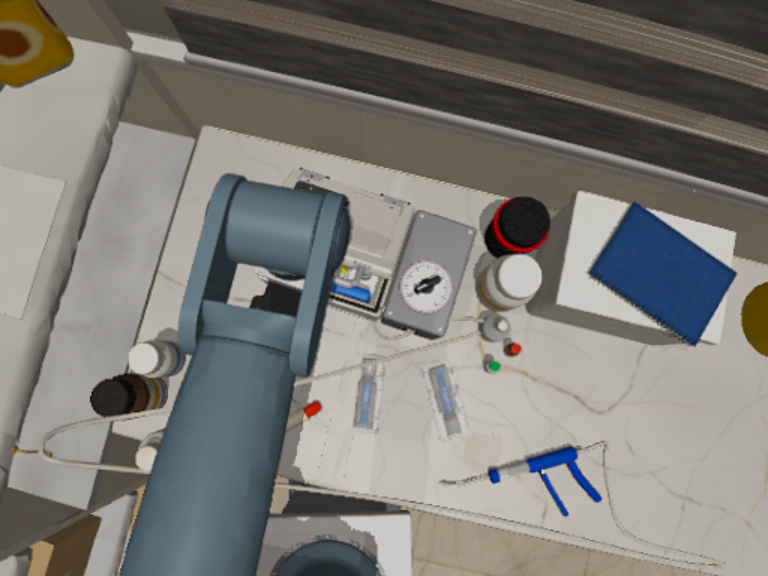

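```bash
python3 -c "
from h import *
print(arm.close_job()); s=arm.state(); print(s['time_s'],s['ee_pos'],s['opening'])"
```

```text
the job is handed in; nothing more can be done
None
the job is handed in; nothing more can be done
```

The opening check is done and handed in at about 19.5 s on the robot's clock. The hand-in gives no verdict.

- **Knob:** with the lid shut, I turned it anticlockwise until the wrist torque rose to about 0.5–0.7 N m, against 0.05 N m of friction. That puts it against the zero stop. In the top picture afterwards the pointer sat at 114.5°, against an expected 115.1° for zero.
- **Lid:** I took the lid by its bar and lifted it to about 0.92 rad, past the 0.80 balance point. I then eased it back to about 0.74 rad, and the gripper still holds it there. The camera overlays agreed with both angles to about 0.02 rad. The finger opening was 11.2 mm, so the bar was still in the jaws.
- **Other items:** in the last top picture both syringe packs and both vials are where they started. The arm hid the plaster roll there. It was last seen standing in the scene picture taken partway through the lift, and nothing went near it.
- **Disagreement:** the gripper's path during the lift had a radius up to 4 mm larger than the nominal 239 mm. This caused side forces of up to about 11 N, so I widened the path as I went. At the final hold the force was under 2 N.

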